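# Clamp and fill the glass polisher

## Task

Get the polisher ready for a batch of mosaic glass: first turn both orange clamps clockwise to their end stops so that their claws hold the tub, then pour all seven glass pieces from the blue cup into the tub, and stand the empty cup upright, wholly on the cork coaster. Leave the glue bottle, scissors, tape and knife where they are.

Things in the scene. Friction and masses are not known exactly. Their poses are not given: they have to be found in the camera images.
- polisher: table-top polishing machine, fixed: blue bed plate 110 x 350 mm (x, y), top 22 mm above the table; in its middle a round white open tub, inside diameter 112 mm at the floor (46 mm up) to 124 mm at the rim (90 mm up), outside 132 mm, with a white flange of 160 mm diameter 38 to 44 mm up. Origin: on the table under the tub centre; y along the plate from right to left clamp, z up
- tub_mouth (a point): centre of the tub's mouth, at rim height, 90 mm above the table; axes as the polisher's
- clamp_left (a joint): swing clamp 145 mm to +y of the tub centre: orange upright grip bar (46 long, 14 thick, 36 mm high, top 94 mm above the table) on a steel claw (20 mm wide, 75 mm reach, 46 to 54 mm up) pointing along the bar. Clockwise from above raises the angle: open 0 to 0.35, end stop 1.4 rad, where the claw points at the tub centre and lies over the flange. Stays where left, friction 0.04 N m
- clamp_right (a joint): the same swing clamp 145 mm to the -y side; also clockwise seen from above to its end stop at 1.4 rad
- clamp_left_grip (a point): on the left clamp's vertical axis, at the height to grip, 80 mm above the table; x runs along the bar and the claw (towards the claw's end) and turns with it, y across the 14 mm thickness, z up
- clamp_right_grip (a point): the same point and axes on the right clamp
- cup: round open blue plastic cup, 80 mm high, outside diameter 48 mm at the foot and 58 mm at the rim, wall 3 mm, floor 5 mm, 60 to 130 g empty, smooth inside; it starts upright on the table, filled to about 70 mm with the glass pieces. Origin: centre of the underside, z out of the mouth
- cup_rim (a point): centre of the cup's mouth, 80 mm from the underside
- coaster: round cork coaster, 110 mm diameter, 5 mm thick, fixed on the table. Origin: centre of its underside
- glue: white glue bottle with red cap, 48 mm diameter, about 115 mm high, loose bystander. Origin: centre of the underside
- scissors: scissors with orange handles, about 200 mm long, 90 mm wide, 12 mm high, lying flat, loose bystander. Origin: at the pivot, x towards the tips of the blades
- tape: yellow roll of tape lying flat, 70 mm diameter, 20 mm high, loose bystander. Origin: centre of the underside
- knife: green craft knife lying flat, 153 mm long, 18 mm wide, 12 mm high, loose bystander. Origin: middle of the handle's underside, x towards the blade
- piece0: sea green glass piece, a 16 mm cube with rounded edges, 11 g, slippery, in the cup at the start. Origin: its centre
- piece1: amber glass piece, a 16 mm cube with rounded edges, 11 g, slippery, in the cup at the start. Origin: its centre
- piece2: blue glass piece, a 16 mm cube with rounded edges, 11 g, slippery, in the cup at the start. Origin: its centre
- piece3: red glass piece, a 16 mm cube with rounded edges, 11 g, slippery, in the cup at the start. Origin: its centre
- piece4: light green glass piece, a 16 mm cube with rounded edges, 11 g, slippery, in the cup at the start. Origin: its centre
- piece5: yellow glass piece, a 16 mm cube with rounded edges, 11 g, slippery, in the cup at the start. Origin: its centre
- piece6: purple glass piece, a 16 mm cube with rounded edges, 11 g, slippery, in the cup at the start. Origin: its centre
Mind the look-alikes: they are no part of the job. Of the things that look like the coaster, the largest one is meant.

How it is judged (in metres and radians):
On the way, in this order (a step that is already met when the one before it is completed fails the run):
1. both clamps are turned to their end stops (value of joint each of clamp_left, clamp_right above 1.3 rad), for 0.2 s.
2. the cup is tipped over the tub (angle between cup's own z axis and vertical above 1.2 rad and horizontal distance between cup_rim and tub_mouth below 0.1 m and z of cup_rim in the frame of tub_mouth above 0 m), for 0.1 s.
3. all seven pieces lie in the tub (horizontal distance between each of piece0, piece1, piece2, piece3, piece4, piece5, piece6 and tub_mouth below 0.06 m and z of each of piece0, piece1, piece2, piece3, piece4, piece5, piece6 in the frame of tub_mouth below -0.004 m), for 0.2 s.
At the end, for the whole second after the job is handed in: Both clamps are within 0.1 rad of their end stops (over 1.3 rad), all seven pieces lie at rest inside the tub (within 60 mm of its axis, below its rim), and the cup stands upright (within 0.1 rad), at rest on the coaster, its foot wholly on the cork (centre within 31 mm of the coaster's centre) (all of step 1 and all of step 3 and horizontal distance between cup and coaster below 0.031 m and angle between cup's own z axis and vertical below 0.1 rad and height (world z) of cup below 0.01 m and linear speed of cup below 0.02 m/s and linear speed of each of piece0, piece1, piece2, piece3, piece4, piece5, piece6 below 0.03 m/s); the robot touches nothing.
It fails at once if the glue is moved more than 30 mm (distance of glue from where it was at the start of the episode above 0.03 m).
It fails at once if the scissors is moved more than 30 mm (distance of scissors from where it was at the start of the episode above 0.03 m).
It fails at once if the tape is moved more than 30 mm (distance of tape from where it was at the start of the episode above 0.03 m).
It fails at once if the knife is moved more than 30 mm (distance of knife from where it was at the start of the episode above 0.03 m).
It also fails if it takes over 72 s, if anything falls off the work surface, if the arm or the gripper's body presses on something with over 40 N, if the wrist force passes 120 N, or if a joint passes its speed limit or range.

## Robot

A 7-joint arm with a two-finger parallel gripper is mounted at the origin on the work surface. World frame = base frame: x ahead of the robot, y to its left, z up, the work surface at z = 0. Lengths are in mm, angles in rad, forces in N, time in s.
With the tool pointing down it reaches from about 400 to 875 mm from the base axis. Payload 6.5 kg.
Tool frame: the origin (TCP) lies between the finger pads; the fingertips stand 14 mm ahead of it and the grasp point (between the pads) lies 5 mm behind it; z points along the fingers, y is the line along which they close (so a half turn about z gives the same grasp; the last joint's range is limited). The gripper opens to 88 mm and grips with 3 to 60 N. Pads are 18 mm wide; open, the fingers measure 123 mm over their backs; the gripper's body (75 mm by 187 mm) begins 45 mm behind the grasp point.
Start: joints at [-1.271, 0.536, -0.004, 1.538, 0.003, 1.067, -0.071], TCP at [232.497, 606.989, 252.716] pointing down, gripper open.
Joint ranges: [-2.7, 2.7], [-0.37, 2.16], [-1.27, 1.26], [0.24, 2.4], [-1.31, 4.45], [0.19, 1.91], [-2.76, 2.76]. Speed limits (rad/s): [2.39, 2.39, 3.14, 3.14, 3.14, 3.14, 3.14].

## Interface

Orientations are given as a unit quaternion [w, x, y, z].
In Python, from cell import get_obs, camera, camera_model, finish_job gives the robot as it stands.
- The arm moves only by the tool step_arm, never from a script. Its argument "targets" is a list that holds one entry, the list of rows, each a list of 7 numbers: the turn, a rotation vector about the world's x, y, z in degrees, then the shift along the world's x, y, z in m, then the gripper command: -1 is shut, 1 is fully open, values between are in proportion. In form: [[[wx, wy, wz, tx, ty, tz, fingers], ...]]. A call has 1 to 8 rows; each row shifts and turns the commanded pose from where the row before left it; what a row does not reach is not made up. A row lasts 1/12 s, in which the tool goes at most 41.7 mm and 7.16 degrees, less where a joint would pass 70% of its speed; a pose out of reach is approached as far as the arm can. A call is refused whole if a number of a shift passes 0.0417 or a number of a turn 7.16, either way. A call with a gripper value outside its range is refused whole. The fingers move at their own pace and stop on an object; "grip_force" is the grip in N (left out, the last holds). Time passes only in rows, so rows that do not move let the fingers close. It gives the time, the measured TCP pose, the force, the opening and the grip force at its end, in the units of the state.
- get_obs(): the state, without advancing time (a new reading comes with each control period).
- camera(name): name is "side" or "top"; returns the picture (480x640x3 uint8, red, green, blue); there is no depth.
- camera_model(name): a dict with "K" (3x3 intrinsics, pixels), "origin" and "orientation" of the camera in the world. Camera axes: x right, y down, z forward; pixel columns grow to the right and rows downward; lengths in mm; the calibration is good to about 2 mm. A picture is of the moment at which its call begins. camera_model takes no time and is no camera call.
- finish_job(): hands the job in; it is judged then, once.
The state is a dict: "time_s": time; "joint_positions": joint angles; "qd": joint speeds; "joint_efforts": joint torques, N m; "eef_pos": TCP position; "tool_rot": TCP orientation; "force": force on the tool from outside, world axes, zero at the start; "moment": the same for the moment, N m; "gripper_width": finger opening in mm; "gripper_force": force on a finger pad.
Only numpy, scipy, OpenCV 4.12 (cv2) and the standard library are available. Lean on these libraries where they do the work, as an engineer would, in place of code of your own. Each camera call takes 0.05 s, during which the arm holds its last target. There are 200 camera calls.

## Working session

There is one attempt and no reset: what is moved stays moved. The work goes in short steps, Python scripts to look and compute and a tool call to move; the robot and the scene stay as the last step left them, time stands still between calls to the robot, and variables do not carry over. Pictures are saved under pics/ and viewed, at most 10 in all, crops included, and the job is handed in when it is done.

Besides the shell and the picture viewer there is one more tool, called after "Call:" as name(argument=value, ...), one argument or row to a line, values as JSON. step_arm: Moves the arm, as the interface text tells. Its arguments: {"type":"object","properties":{"targets":{"type":"array"},"grip_force":{"type":"number"}},"required":["targets"]}

```bash
mkdir -p pics
cat > h.py <<'E'
import numpy as np,cv2
from scipy.spatial.transform import Rotation as R
from cell import get_obs,camera,camera_model
def mod(n):
    m=camera_model(n); q=m["orientation"]; return np.array(m["K"]),np.array(m["origin"],float),R.from_quat([q[1],q[2],q[3],q[0]]).as_matrix()
def ray(n,u,v):
    K,o,r=mod(n); d=r@np.linalg.inv(K)@np.array([u,v,1.]); return o,d/np.linalg.norm(d)
def onz(n,u,v,z):
    o,d=ray(n,u,v); return o+d*(z-o[2])/d[2]
def proj(n,p):
    K,o,r=mod(n); c=K@(r.T@(np.array(p,float)-o)); return c[:2]/c[2]
def tri(a,b):
    (o1,d1),(o2,d2)=ray(*a),ray(*b); s=np.linalg.lstsq(np.c_[d1,-d2],o2-o1,rcond=None)[0]
    p,q=o1+s[0]*d1,o2+s[1]*d2; return (p+q)/2,np.linalg.norm(p-q)
def snap(n,f):
    im=camera(n); cv2.imwrite("pics/"+f,im[:,:,::-1]); return im
def tcp():
    o=get_obs();q=o["tool_rot"];return o,np.array(o["eef_pos"]),R.from_quat([q[1],q[2],q[3],q[0]]).as_matrix()
E
python3 - <<'E'
from h import *
for n in("side","top"):
    snap(n,n+"0.png");print(n,camera_model(n))
o,p,r=tcp();print(o["time_s"],p,r.round(3),o["gripper_width"])
E
```

```text
side {'K': array([[575.06268827,   0.        , 314.83979849],
       [  0.        , 575.06268827, 248.65312322],
       [  0.        ,   0.        ,   1.        ]]), 'origin': array([ 517.08399332, -941.47485232, 1134.32165553]), 'orientation': array([-0.3647628 ,  0.92995883, -0.04496402,  0.01014502])}
top {'K': array([[589.17223474,   0.        , 313.93748924],
       [  0.        , 589.17223474, 246.57441728],
       [  0.        ,   0.        ,   1.        ]]), 'origin': array([ 350.30251745,   50.84888641, 1553.15075267]), 'orientation': array([-0.05315864,  0.71304874, -0.69701622,  0.05388918])}
0.1 [232.36405017 606.50073734 251.98379898] [[-0.934  0.358 -0.   ]
 [ 0.358  0.934 -0.001]
 [-0.    -0.001 -1.   ]] 88.03736660610426
```

View pics/side0.png

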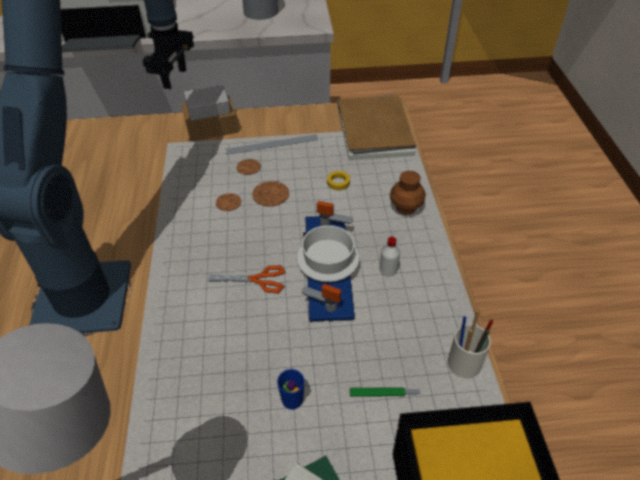

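View pics/top0.png

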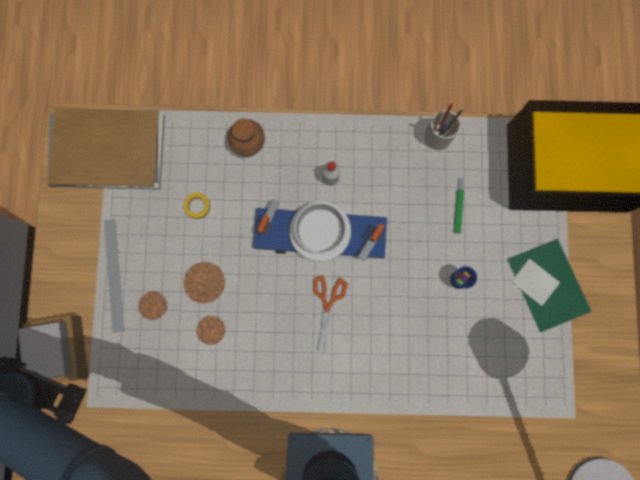

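The top view shows the tub at (320,230), left clamp bar at (266,218), right clamp bar at (374,236), cup at (463,277). Coaster candidates are (204,282), which is the largest, (152,305) and (211,330). The cork board at (105,148) is square, and the pot at (246,137) and pen cup at (444,130) are not the blue cup. I choose the coaster at (204,282).

Run:
```python
from h import *
S=cv2.imread("pics/side0.png");T=cv2.imread("pics/top0.png")
def blobs(im,lo,hi,amin,box):
    h=cv2.cvtColor(im,cv2.COLOR_BGR2HSV);m=cv2.inRange(h,lo,hi)
    n,l,s,c=cv2.connectedComponentsWithStats(m)
    out=[]
    for i in range(1,n):
        x,y=c[i]
        if s[i,4]>=amin and box[0]<x<box[1] and box[2]<y<box[3]:
            pts=np.argwhere(l==i)[:,::-1].astype(np.float32);out.append((c[i].round(1),s[i].tolist(),np.round(cv2.minAreaRect(pts),1) if 0 else [np.round(v,1) for v in cv2.minAreaRect(pts)]))
    return out
for nm,im,sets in(("top",T,{"cork":((3,60,60),(16,200,255),(120,260,250,350)),"orange":((3,190,120),(14,255,255),(240,400,195,320)),"blue":((105,130,20),(130,255,255),(240,500,190,300)),"green":((50,120,50),(80,255,255),(440,480,170,240))}),
 ("side",S,{"cork":((3,60,60),(16,200,255),(200,300,150,220)),"orange":((3,190,120),(14,255,255),(240,350,195,310)),"blue":((105,130,20),(130,255,255),(250,360,200,420))})):
    for k,(lo,hi,b) in sets.items():
        for x in blobs(im,lo,hi,25,b):print(nm,k,*x)
a=cv2.resize(T[185:275,240:400],None,fx=4,fy=4,interpolation=2)
b=cv2.resize(T[245:345,130:230],None,fx=3.6,fy=3.6,interpolation=2)[:360]
c=cv2.resize(S[185:325,285:375],None,fx=3,fy=3,interpolation=2)[:420];d=cv2.resize(S[360:415,265:315],None,fx=4,fy=4,interpolation=2)
e=cv2.resize(T[255:300,440:490],None,fx=4,fy=4,interpolation=2)
C=np.zeros((600,800,3),np.uint8);C[:360,:640]=a[:360,:640]
C=np.zeros((600,800,3),np.uint8);C[:360,:530]=a[:,60:590];C[:420,530:800]=c;C[360:560,0:200]=d[:200];C[360:540,210:410]=e
cv2.imwrite("pics/crop1.png",C)
```

```text
top cork [203.7 282.2] [184, 262, 41, 41, 1324] [array([204., 282.]), array([40., 40.]), np.float64(90.0)]
top cork [152.2 305.4] [138, 292, 29, 28, 641] [array([152. , 305.5]), array([27., 28.]), np.float64(90.0)]
top cork [210.3 329.9] [196, 316, 29, 29, 650] [array([210., 330.]), array([28., 28.]), np.float64(90.0)]
top blue [276.4 233.6] [255, 211, 37, 39, 631] [array([274.3, 229.1]), array([36.2, 37.1]), np.float64(4.6)]
top blue [359.7 231. ] [345, 216, 40, 38, 500] [array([364.7, 235.7]), array([34.4, 38.7]), np.float64(8.1)]
top blue [378.2 248.7] [371, 238, 13, 18, 138] [array([377. , 246.5]), array([17., 12.]), np.float64(90.0)]
top green [458.5 210.8] [455, 190, 8, 42, 184] [array([458.6, 210.5]), array([ 4.4, 41.2]), np.float64(4.8)]
side cork [248.2 166.4] [236, 159, 25, 16, 310] [array([248. , 166.5]), array([15., 24.]), np.float64(90.0)]
side cork [270.3 193.3] [252, 181, 37, 26, 752] [array([270. , 193.5]), array([25., 36.]), np.float64(90.0)]
side cork [228.  201.6] [215, 193, 27, 18, 372] [array([228. , 201.5]), array([17., 26.]), np.float64(90.0)]
side orange [324.
[... 164 characters left out ...]
]), array([25., 34.]), np.float64(90.0)]
side orange [330.8 288.8] [323, 285, 17, 9, 65] [array([330.9, 288.9]), array([16.7,  3.9]), np.float64(20.6)]
side blue [312.2 222. ] [306, 217, 14, 14, 142] [array([312.5, 223.5]), array([13., 13.]), np.float64(90.0)]
side blue [337.4 223.6] [331, 221, 14, 7, 52] [array([337.6, 223.5]), array([14.1,  4.1]), np.float64(14.0)]
side blue [333.8 304.7] [309, 277, 45, 44, 967] [array([329.8, 299.6]), array([41.3, 43.6]), np.float64(84.3)]
side blue [314.7 284.2] [309, 279, 13, 11, 102] [array([314.4, 284.3]), array([13.4,  8.1]), np.float64(16.7)]
side blue [291.4 388.3] [278, 370, 26, 39, 639] [array([290.5, 389. ]), array([38., 25.]), np.float64(90.0)]
```

View pics/crop1.png

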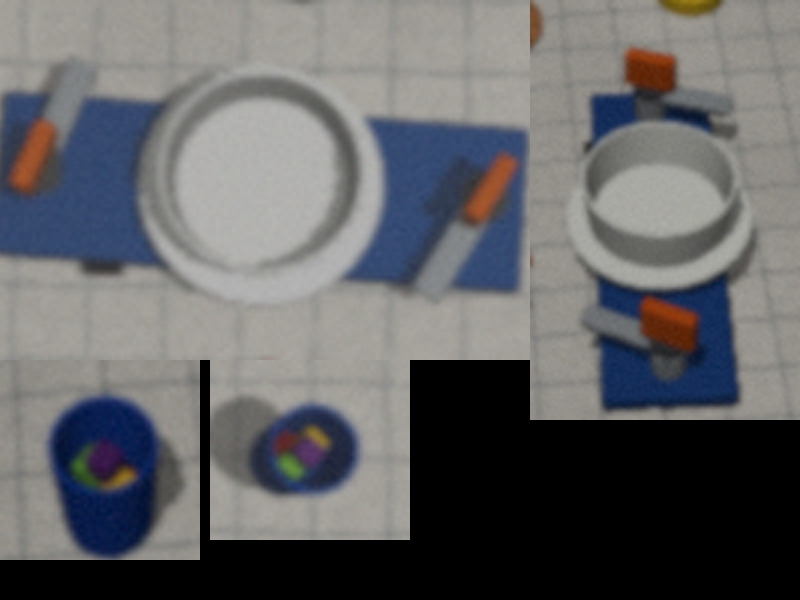

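The crop confirms both clamps are open: the left claw points up-right and the right claw points down-left in the top view. The cup is open and holds the pieces, with its rim centre at top (465.7,277.2) and side (291.2,371.2).

Run:
```python
from h import *
print("cup rim",tri(("top",465.7,277.2),("side",291.2,371.2)))
print("coaster",tri(("top",203.7,282.2),("side",270.3,193.3)),onz("top",203.7,282.2,5))
S=cv2.imread("pics/side0.png");T=cv2.imread("pics/top0.png")
def bar(im,box):
    x0,x1,y0,y1=box;h=cv2.cvtColor(im[y0:y1,x0:x1],cv2.COLOR_BGR2HSV)
    m=((h[:,:,0]<16)&(h[:,:,1]>130)&(h[:,:,2]>70)).astype(np.uint8)
    p=np.argwhere(m)[:,::-1].astype(np.float32);r=cv2.minAreaRect(p);return p.mean(0)+[x0,y0],np.array(r[0])+[x0,y0],r[1:],len(p)
for n,bt,bs in(("L",(255,275,210,240),(310,340,195,220)),("R",(365,390,218,245),(318,348,280,306))):
    a=bar(T,bt);b=bar(S,bs);print(n,a,b);print(tri(("top",*a[0]),("side",*b[0])),"top@94",onz("top",*a[0],90))
# claw tips at z 50
print("tips",onz("top",255+78/4,185+65/4,52),onz("top",255+430/4,185+293/4,52))
# tub: flange outline ellipse crop centre, rim
print("flange",onz("top",255+261/4,185+183/4,44),"floor",onz("top",255+260/4,185+180/4,46))
print("rim tri",tri(("top",255+258/4,185+170/4),("side",285+132/3,185+182/3)))
for q in((255+5/4,185+93/4),(255+527/4,185+128/4),(255+520/4,185+291/4)):print("plate",onz("top",*q,22))
print("glue",onz("top",331,175,20),"knife",onz("top",458.5,210.8,6))
for q in((314,280),(346,283),(322,350),(324,276)):print("sc",onz("top",*q,6))
```

```text
cup rim (array([ 507.2124693 , -324.52216983,  103.11120904]), np.float64(6.884767155751947))
coaster (array([485.94409456, 340.73650013,   0.83460656]), np.float64(0.7461437266694104)) [485.20940637 339.90667946   5.        ]
L (array([262.81818199, 223.73737335]), array([262.91379356, 223.46551704]), ((6.127946376800537, 17.26966667175293), 21.801410675048828), 99) (array([324.54644775, 207.91803265]), array([324.5, 208. ]), ((16.669872283935547, 11.570852279663086), 11.309932708740234), 183)
(array([631.73332422, 183.69290167,  74.02081452]), np.float64(0.8571584417727738)) top@94 [629.12306361 182.30050032  90.        ]
R (array([376.88095284, 232.15476227]), array([377.01470566, 231.80882263]), ((5.316455841064453, 17.492855072021484), 30.963756561279297), 84) (array([330.70995712, 292.56709957]), array([330.64999962, 292.54999924]), ((19.922346115112305, 12.649109840393066), 18.43494987487793), 231)
(array([ 616.24367071, -107.55820393,   76.07122236]), np.float64(0.8500328209469591)) top@94 [ 614.16168631 -106.03178874   90.        ]
tips [696.70369609 157.39391502  52.        ] [552.05248255 -73.57832481  52.        ]
flange [622.77633488  36.41434258  44.        ] floor [624.37978973  37.12446969  46.        ]
rim tri (array([626.24460752,  38.95565713,  79.22381701]), np.float64(2.915706218182136))
plate [683.49269366 207.32686287  22.        ]
plate [ 667.81197347 -139.21726051   22.        ]
plate [ 558.75771005 -135.04999338   22.        ]
glue [779.63723984  10.53269971  20.        ] knife [ 692.5376539  -333.66754264    6.        ]
sc [497.53831267  49.7519757    6.        ]
sc [491.54094932 -34.62776921   6.        ]
sc [316.42857238  24.97095966   6.        ]
sc [508.71282133  23.63245454   6.        ]
```

Call:
step_arm(
  targets=[
    [[0,0,0,0.0249,-0.0265,0,1],[0,0,0,0.0249,-0.0265,0,1],[0,0,0,0.0249,-0.0265,0,1],[0,0,0,0.0249,-0.0265,0,1],[0,0,0,0.0249,-0.0265,0,1],[0,0,0,0.0249,-0.0265,0,1],[0,0,0,0.0249,-0.0265,0,1],[0,0,0,0.0249,-0.0265,0,1]],
  ],
  grip_force=30,
)

```text
time_s: 0.77
eef_pos: [432.5, 393.4, 252.4]
tool_rot: [-0.0, 0.182, 0.983, -0.0]
force: [0.0, 0.6, -0.2]
gripper_width: 88.1
gripper_force: 0.0
```

Call:
step_arm(
  targets=[
    [[0,0,0,0.0249,-0.0265,-0.01,1],[0,0,0,0.0249,-0.0265,-0.01,1],[0,0,0,0.0249,-0.0265,-0.01,1],[0,0,0,0.0249,-0.0265,-0.01,1],[0,0,0,0.0249,-0.0265,-0.01,1],[0,0,0,0.0249,-0.0265,-0.01,1],[0,0,0,0.0249,-0.0265,-0.01,1],[0,0,0,0.0249,-0.0265,-0.01,1]],
  ],
)

```text
time_s: 1.43
eef_pos: [631.6, 181.5, 171.8]
tool_rot: [-0.0, 0.182, 0.983, -0.0]
force: [1.4, 1.1, -0.5]
gripper_width: 88.0
gripper_force: 0.0
```

Call:
step_arm(
  targets=[
    [[0,0,0,-0.0005,0.0008,-0.03,1],[0,0,0,0,0,-0.03,1],[0,0,0,0,0,-0.02,1],[0,0,0,0,0,-0.0165,1],[0,0,0,0,0,0,-1],[0,0,0,0,0,0,-1],[0,0,0,0,0,0,-1],[0,0,0,0,0,0,-1]],
  ],
  grip_force=30,
)

```text
time_s: 2.1
eef_pos: [631.4, 184.1, 77.8]
tool_rot: [0.001, 0.182, 0.983, 0.001]
force: [-0.6, 0.2, 0.9]
gripper_width: 63.6
gripper_force: 0.0
```

Call:
step_arm(
  targets=[
    [[0,0,0,0,0,0,-1],[0,0,0,0,0,0,-1],[0,0,0,0,0,0,-1],[0,0,0,0,0,0,-1],[0,0,0,0,0,0,-1],[0,0,0,0,0,0,-1],[0,0,0,0,0,0,-1],[0,0,0,0,0,0,-1]],
  ],
)

```text
time_s: 2.77
eef_pos: [630.0, 182.9, 76.2]
tool_rot: [-0.0, 0.182, 0.983, -0.001]
force: [-1.4, -2.7, 2.9]
gripper_width: 13.7
gripper_force: 30.0
```

Call:
step_arm(
  targets=[
    [[0,0,-6,0,0,0,-1],[0,0,-6,0,0,0,-1],[0,0,-6,0,0,0,-1],[0,0,-6,0,0,0,-1],[0,0,-6,0,0,0,-1],[0,0,-6,0,0,0,-1],[0,0,-6,0,0,0,-1],[0,0,-6,0,0,0,-1]],
  ],
)

```text
time_s: 3.43
eef_pos: [630.7, 183.6, 76.2]
tool_rot: [0.0, 0.568, 0.823, 0.0]
force: [1.5, 0.2, -2.0]
gripper_width: 13.8
gripper_force: 30.0
```

Call:
step_arm(
  targets=[
    [[0,0,-6,0,0,0,-1],[0,0,-6,0,0,0,-1],[0,0,-6,0,0,0,-1],[0,0,-4,0,0,0,-1],[0,0,0,0,0,0,-1]],
  ],
)

```text
time_s: 3.85
eef_pos: [631.2, 183.7, 76.2]
tool_rot: [0.001, 0.714, 0.7, 0.0]
force: [2.3, 0.2, -1.3]
gripper_width: 13.8
gripper_force: 30.0
```

```bash
python3 -c "
from h import *
o,p,r=tcp();print(p,np.degrees(np.arctan2(r[1,1],r[0,1])),o['moment'],o['force'],o['joint_positions'])"
```

```text
[631.23013889 183.65152935  76.20563149] -1.0904062035197497 [-0.18625536 -0.5523268  -0.03115393] [ 2.33354863  0.16724611 -1.26930436] [-0.61844631  0.79995658  0.39800752  1.63834118 -0.40281572  0.78401463
 -0.05991949]
```

Call:
step_arm(
  targets=[
    [[0,0,-1.5,0,0,0,-1],[0,0,-1.5,0,0,0,-1],[0,0,-1,0,0,0,-1],[0,0,0,0,0,0,-1]],
  ],
)

```text
time_s: 4.18
eef_pos: [631.2, 183.7, 76.2]
tool_rot: [0.001, 0.737, 0.676, 0.0]
force: [6.7, -0.7, -5.0]
gripper_width: 13.8
gripper_force: 30.7
```

```bash
python3 -c "
from h import *
o,p,r=tcp();print(p,np.degrees(np.arctan2(r[1,1],r[0,1])),o['moment'],o['force'])"
```

```text
[631.20578172 183.68299626  76.22134512] -4.898585827522746 [-0.21637446 -0.96828371  0.72975139] [ 6.65794258 -0.71631949 -5.00247138]
```

Call:
step_arm(
  targets=[
    [[0,0,0,0,0,0,0],[0,0,0,0,0,0,0],[0,0,0,0,0,0,0],[0,0,0,0,0,0.03,0.2],[0,0,0,0,0,0.035,0.2],[0,0,6.6,-0.0016,-0.0291,0,0.2],[0,0,6.6,-0.0016,-0.0291,0,0.2],[0,0,6.6,-0.0016,-0.0291,0,0.2]],
  ],
)

```text
time_s: 4.85
eef_pos: [625.3, 96.4, 142.0]
tool_rot: [0.0, 0.607, 0.795, 0.0]
force: [-0.7, -0.5, -0.1]
gripper_width: 53.2
gripper_force: 0.0
```

Call:
step_arm(
  targets=[
    [[0,0,6.6,-0.0016,-0.0291,0,0.2],[0,0,6.6,-0.0016,-0.0291,0,0.2],[0,0,6.6,-0.0016,-0.0291,0,0.2],[0,0,6.6,-0.0016,-0.0291,0,0.2],[0,0,6.6,-0.0016,-0.0291,0,0.2],[0,0,6.6,-0.0016,-0.0291,0,0.2],[0,0,6.6,-0.0016,-0.0291,0,0.2],[0,0,0,0,0,0,0.2]],
  ],
)

```text
time_s: 5.52
eef_pos: [612.7, -116.2, 141.7]
tool_rot: [0.0, 0.252, 0.968, -0.002]
force: [-0.1, -1.3, -0.2]
gripper_width: 53.0
gripper_force: 0.0
```

```bash
python3 -c "
from h import *
im=snap('side','side1.png')
o,p,r=tcp();print(p,np.degrees(np.arctan2(r[1,1],r[0,1])),o['moment'],o['force'])
cv2.imwrite('pics/crop2.png',cv2.resize(im[170:340,240:420,::-1],None,fx=3.5,fy=3.5,interpolation=2)[:600])"
```

```text
[ 613.26965349 -112.24878707  141.47963773] 60.69179854111645 [ 0.05412447 -0.02039641 -0.00590827] [ 0.38532073  0.07201503 -0.61901094]
```

View pics/crop2.png

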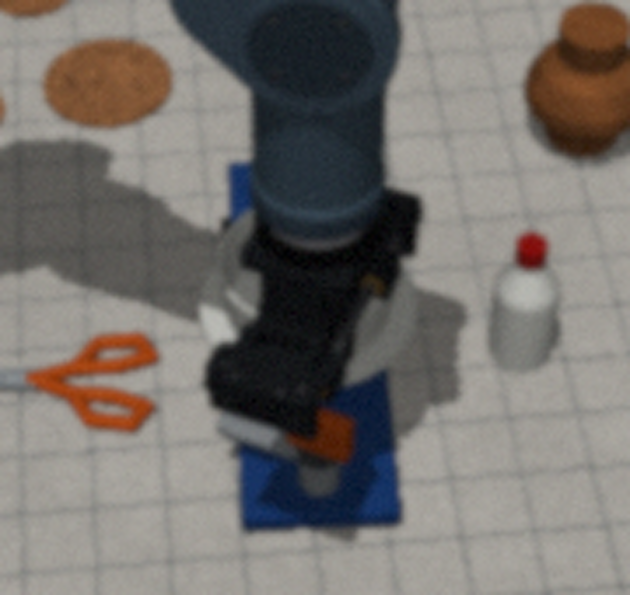

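The side crop shows the gripper poised over the right bar at crop (320,435). The left clamp is hidden behind the arm, so I will check it later.

Call:
step_arm(
  targets=[
    [[0,0,0,0,0,-0.02,0.2],[0,0,0,0,0,-0.02,0.2],[0,0,0,0,0,0,0.2]],
  ],
)

```text
time_s: 5.82
eef_pos: [611.9, -105.1, 97.9]
tool_rot: [-0.003, 0.25, 0.968, 0.0]
force: [-1.6, 0.5, -0.1]
gripper_width: 52.9
gripper_force: 0.0
```

Call:
step_arm(
  targets=[
    [[0,0,0,0.002,-0.001,-0.012,0.2],[0,0,0,0.001,-0.001,-0.011,0.2],[0,0,0,0,0,0,-1],[0,0,0,0,0,0,-1],[0,0,0,0,0,0,-1],[0,0,0,0,0,0,-1],[0,0,0,0,0,0,-1],[0,0,0,0,0,0,-1]],
  ],
  grip_force=30,
)

```text
time_s: 6.48
eef_pos: [617.9, -109.0, 78.8]
tool_rot: [0.001, 0.25, 0.968, 0.0]
force: [5.0, 10.3, 1.2]
gripper_width: 15.1
gripper_force: 6.7
```

Call:
step_arm(
  targets=[
    [[0,0,0,0,0,0,-1],[0,0,0,0,0,0,-1],[0,0,0,0,0,0,-1]],
  ],
)

```text
time_s: 6.73
eef_pos: [618.2, -108.4, 78.7]
tool_rot: [0.001, 0.25, 0.968, 0.001]
force: [1.6, 2.5, 4.0]
gripper_width: 13.6
gripper_force: 29.9
```

Call:
step_arm(
  targets=[
    [[0,0,-6,0,0,0,-1],[0,0,-6,0,0,0,-1],[0,0,-6,0,0,0,-1],[0,0,-6,0,0,0,-1],[0,0,-6,0,0,0,-1],[0,0,-6,0,0,0,-1],[0,0,-6,0,0,0,-1],[0,0,-6,0,0,0,-1]],
  ],
)

```text
time_s: 7.4
eef_pos: [616.9, -109.4, 78.7]
tool_rot: [-0.0, 0.624, 0.781, -0.0]
force: [-3.8, 2.5, 6.0]
gripper_width: 13.6
gripper_force: 29.9
```

Call:
step_arm(
  targets=[
    [[0,0,-6,0,0,0,-1],[0,0,-6,0,0,0,-1],[0,0,-3,0,0,0,-1],[0,0,-1.5,0,0,0,-1],[0,0,-1,0,0,0,-1],[0,0,0,0,0,0,-1]],
  ],
)

```text
time_s: 7.9
eef_pos: [616.3, -109.5, 78.7]
tool_rot: [-0.001, 0.734, 0.679, -0.001]
force: [-5.0, 1.4, 8.2]
gripper_width: 13.7
gripper_force: 30.5
```

```bash
python3 -c "
from h import *
o,p,r=tcp();print(p,np.degrees(np.arctan2(r[1,1],r[0,1])),o['moment'],o['force'],o['joint_positions'])"
```

```text
[ 616.3343174  -109.52569999   78.71408093] -4.4253374566975285 [0.22921152 0.96589413 0.59246354] [-5.005055    1.39215473  8.21862981] [-0.20265902  0.76476891  0.4419143   1.72623613 -0.44628953  0.75442646
  0.38526007]
```

Call:
step_arm(
  targets=[
    [[0,0,0,0,0,0,0.2],[0,0,0,0,0,0,0.2],[0,0,0,0,0,0,0.2],[0,0,0,0,0,0.03,0.2],[0,0,0,0,0,0.04,1],[0,0,2.2,-0.01,0,0.04,1],[0,0,2.2,-0.01,-0.01,0.04,1],[0,0,0,-0.01,-0.01,0.04,1]],
  ],
)

```text
time_s: 8.57
eef_pos: [587.1, -128.7, 268.4]
tool_rot: [-0.0, 0.706, 0.708, -0.0]
force: [0.3, -0.2, -0.1]
gripper_width: 65.1
gripper_force: 0.0
```

Call:
step_arm(
  targets=[
    [[-6.5,0,0,-0.01,-0.01,0,1],[-6.5,0,0,-0.01,-0.01,0,1],[-6.5,0,0,-0.01,-0.01,0,1],[-6.5,0,0,-0.01,-0.01,0,1],[-6.5,0,0,-0.01,-0.01,0,1]],
  ],
)

```text
time_s: 8.98
eef_pos: [537.9, -179.2, 267.7]
tool_rot: [0.2, 0.679, 0.678, -0.198]
force: [0.3, -0.1, -1.4]
gripper_width: 88.1
gripper_force: 0.0
```

```bash
python3 -c "
from h import *
o,p,r=tcp();print(o['time_s'],p,r.round(3).tolist(),np.round(o['joint_positions'],3),o['gripper_width'])
print(onz('top',465.7,277.2,80),onz('side',291.2,371.2,80))
for n,f in(('top','top0'),('side','side0')):
    im=cv2.imread('pics/'+f+'.png');h=cv2.cvtColor(im,cv2.COLOR_BGR2HSV);m=cv2.inRange(h,(100,110,20),(135,255,255))
    b=(440,490,255,300) if n=='top' else (265,315,360,415)
    s=m[b[2]:b[3],b[0]:b[1]];c=max(cv2.findContours(s,0,1)[0],key=len);hh=cv2.convexHull(c)[:,0]+[b[0],b[2]];print(n,hh.min(0),hh.max(0),cv2.fitEllipse(hh.astype(np.float32)))
for z in (0,80): print(z,proj('top',(512,-322,z)),proj('side',(512,-322,z)))
snap('top','top1.png')
"
```

```text
8.9833 [ 537.8771269  -179.15331879  267.74102772] [[0.002, 1.0, 0.003], [0.841, -0.0, -0.541], [-0.541, 0.003, -0.841]] [-0.704  0.511  0.852  1.907  0.257  0.851 -0.098] 88.05438748375586
[ 506.22803076 -330.89243838   80.        ] [ 510.47066691 -310.09025613   80.        ]
top [453 267] [475 287] ((464.1238098144531, 277.298095703125), (20.16700553894043, 22.753826141357422), 73.1259765625)
side [278 369] [304 408] ((291.3340759277344, 387.9929504394531), (27.349328994750977, 39.62417984008789), 174.76361083984375)
0 [454.52614442 277.96017316] [293.86749029 395.14452418]
80 [462.12374035 274.83137617] [292.29833214 376.15459042]
```

View pics/top1.png

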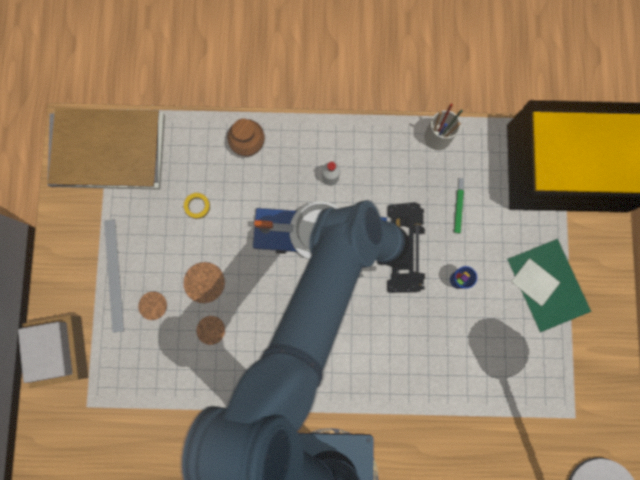

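The left clamp now lies along the plate with its claw towards the tub (bar at (263,224)). The gripper is above and left of the cup at (463,277), on the correct side.

```bash
python3 -c "
from h import *
print(tri(('top',465.7,277.2),('side',291.2,381.2)),onz('side',291.2,381.2,80))
for z,rr in((0,24),(80,29)):
  for s in(-1,1): print(z,s,proj('side',(509,-331+s*rr,z)),proj('top',(509,-331+s*rr,z)))
"
```

```text
(array([ 507.78677146, -331.67426169,   76.4503614 ]), np.float64(2.3758643320099013)) [ 508.98764181 -333.51377911   80.        ]
0 -1 [293.49120598 409.20274939] [467.01128503 279.37309755]
0 1 [292.04993262 389.09691945] [448.87344994 278.96091357]
80 -1 [292.03060241 392.76252305] [477.26886909 276.3640212 ]
80 1 [290.25679823 367.88968795] [454.18097763 275.83943392]
```

Call:
step_arm(
  targets=[
    [[-6.5,0,0,-0.005,-0.005,-0.01,1],[-6.5,0,0,-0.005,-0.005,-0.01,1],[-6.5,0,0,-0.005,-0.005,-0.01,1],[-6.5,0,0,-0.005,-0.005,-0.01,1],[-6.3,0,0,-0.005,-0.005,-0.01,1],[0,0,0,0,0,0,1]],
  ],
)

```text
time_s: 9.53
eef_pos: [510.8, -202.8, 210.0]
tool_rot: [0.379, 0.59, 0.599, -0.387]
force: [-0.9, 1.9, -2.0]
gripper_width: 88.0
gripper_force: 0.0
```

```bash
python3 -c "
from h import *
o,p,r=tcp();print(o['time_s'],p,r.round(3).tolist(),np.round(o['joint_positions'],3),o['gripper_width'])
"
```

```text
9.5333 [ 510.76340525 -202.7672938   209.97096287] [[-0.016, 1.0, -0.003], [0.414, 0.004, -0.91], [-0.91, -0.016, -0.414]] [-0.967  1.031  1.018  2.038  0.476  0.704 -0.554] 87.95386623203024
```

Call:
step_arm(
  targets=[
    [[0,0,0,-0.001,-0.008,-0.028,1],[0,0,0,-0.001,-0.007,-0.028,1],[0,0,0,-0.001,-0.007,-0.027,1],[0,0,0,0,-0.007,-0.027,1],[0,0,0,0,0,0,1]],
  ],
)

```text
time_s: 9.95
eef_pos: [509.3, -233.3, 103.9]
tool_rot: [0.376, 0.599, 0.598, -0.378]
force: [-0.3, 0.5, 1.0]
gripper_width: 88.6
gripper_force: 0.0
```

```bash
python3 -c "
from h import *
o,p,r=tcp();print(o['time_s'],p,r.round(3).tolist(),np.round(o['joint_positions'],3),o['gripper_width'])
im=snap('side','side2.png');cv2.imwrite('pics/crop3.png',cv2.resize(im[260:430,200:400,::-1],None,fx=3.5,fy=3.5,interpolation=2))
"
```

```text
9.95 [ 509.25035449 -233.29136419  103.8561557 ] [[-0.0, 1.0, -0.003], [0.431, -0.003, -0.902], [-0.902, -0.001, -0.431]] [-0.866  1.227  0.919  2.021  0.431  0.541 -0.676] 88.62034970683021
```

View pics/crop3.png

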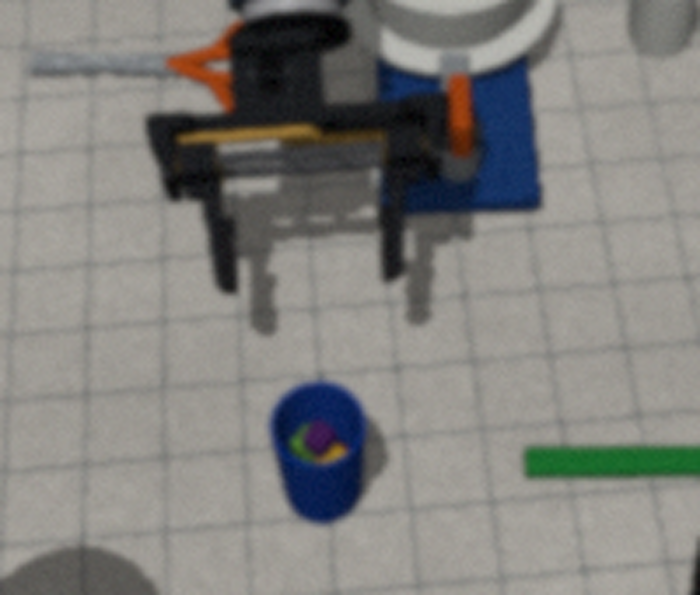

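The crop shows both fingers on either side of the cup's line (cup at crop (320,450)), and the right clamp is turned fully with its claw over the flange.

Call:
step_arm(
  targets=[
    [[0,0,0,-0.0004,-0.025,-0.0122,1],[0,0,0,-0.0004,-0.025,-0.0122,1],[0,0,0,-0.0004,-0.025,-0.0122,1],[0,0,0,-0.0004,-0.0235,-0.0122,1],[0,0,0,0,0,0,1],[0,0,0,0,0,0,-1],[0,0,0,0,0,0,-1],[0,0,0,0,0,0,-1]],
  ],
  grip_force=25,
)

```text
time_s: 10.67
eef_pos: [509.9, -330.0, 59.2]
tool_rot: [0.38, 0.598, 0.597, -0.377]
force: [0.3, 0.7, -0.6]
gripper_width: 70.5
gripper_force: 0.0
```

Call:
step_arm(
  targets=[
    [[0,0,0,0,0,0,-1],[0,0,0,0,0,0,-1],[0,0,0,0,0,0,-1],[0,0,0,0,0,0,-1]],
  ],
)

```text
time_s: 11.0
eef_pos: [508.8, -330.9, 58.4]
tool_rot: [0.379, 0.597, 0.597, -0.378]
force: [0.5, 2.2, 3.0]
gripper_width: 54.7
gripper_force: 24.4
```

```bash
python3 -c "
from h import *
o,p,r=tcp();print(o['time_s'],p,r.round(3).tolist(),np.round(o['joint_positions'],3),o['gripper_width'],o['gripper_force'],o['force'])
"
```

```text
11.0 [ 508.77401017 -330.94475397   58.39391824] [[0.001, 1.0, 0.001], [0.426, 0.0, -0.905], [-0.905, 0.002, -0.426]] [-0.709  1.384  0.95   1.997  0.469  0.335 -0.719] 54.74541347578027 24.403814903398597 [0.46439075 2.15898094 2.98759247]
```

Call:
step_arm(
  targets=[
    [[0,0,0,0,0,0.02,-1],[0,0,0,0,0,0.035,-1],[0,0,0,0,0,0.04,-1],[0,0,0,0.004,0.01,0.025,-1],[0,0,0,0.008,0.03,0,-1],[0,0,0,0.009,0.035,0,-1],[0,0,0,0.009,0.035,0,-1],[0,0,0,0.009,0.035,0,-1]],
  ],
  grip_force=30,
)

```text
time_s: 11.67
eef_pos: [547.0, -184.4, 177.7]
tool_rot: [0.379, 0.598, 0.597, -0.378]
force: [0.1, -0.5, -1.5]
gripper_width: 54.5
gripper_force: 29.5
```

Call:
step_arm(
  targets=[
    [[0,0,0,0.009,0.035,0,-1],[0,0,0,0.009,0.035,0,-1],[0,0,0,0.009,0.035,0,-1],[0,0,0,0.009,0.035,0,-1],[0,0,0,0.009,0.035,0,-1],[0,0,0,0.007,0.025,0,-1],[0,0,0,0.004,0.01,0,-1],[0,0,0,0,0,0,-1]],
  ],
)

```text
time_s: 12.33
eef_pos: [604.3, 26.6, 176.9]
tool_rot: [0.379, 0.596, 0.598, -0.377]
force: [-0.4, -0.6, -2.2]
gripper_width: 54.4
gripper_force: 29.5
```

```bash
python3 -c "
from h import *
o,p,r=tcp();print(o['time_s'],p,r.round(3).tolist(),np.round(o['joint_positions'],3),o['gripper_width'],o['gripper_force'],o['force'])
"
```

```text
12.3333 [604.27305852  26.60380387 176.88996335] [[-0.001, 1.0, 0.004], [0.428, 0.004, -0.904], [-0.904, 0.001, -0.428]] [-1.057  1.122  0.848  1.593  0.289  1.175 -0.558] 54.431920619766814 29.549078962227213 [-0.42516945 -0.5920983  -2.21829673]
```

Call:
step_arm(
  targets=[
    [[0,6.3,3.0,-0.003,-0.001,-0.003,-1],[0,6.3,3.0,-0.003,-0.001,-0.003,-1],[0,6.3,3.0,0,0,-0.003,-1],[0,6.3,3.0,0,0,0,-1],[0,6.3,3.0,0,0,0,-1],[0,6.3,3.0,0,0,0,-1],[0,6.3,3.0,0,0,0,-1],[0,6.3,3.0,0,0,0,-1]],
  ],
)

```text
time_s: 13.0
eef_pos: [595.9, 18.7, 169.1]
tool_rot: [0.156, 0.246, 0.808, -0.512]
force: [0.8, 0.5, -2.1]
gripper_width: 54.6
gripper_force: 29.5
```

Call:
step_arm(
  targets=[
    [[0,6.3,3.0,0,0,0,-1],[0,5.4,2.5,0,0,0,-1],[0,4.5,2.1,0,0,0,-1],[0,2.7,1.3,0,0,0,-1],[0,2.7,1.3,0,0,0,-1],[0,2.7,1.3,0,0,0,-1],[0,2.7,1.3,0,0,0,-1],[0,2.7,1.3,0,0,0,-1]],
  ],
)

```text
time_s: 13.67
eef_pos: [595.9, 18.6, 169.0]
tool_rot: [0.006, 0.009, 0.845, -0.535]
force: [-0.2, -0.2, -1.1]
gripper_width: 54.8
gripper_force: 29.5
```

```bash
cat > st.py <<'E'
from h import *
o,p,r=tcp();print(o['time_s'],p.round(1),r.round(3).tolist(),np.round(o['joint_positions'],3),o['gripper_width'],np.round(o['force'],2))
ax=r@np.array([-.905,0,-.426]);print('cup axis',ax.round(2),'tilt',np.degrees(np.arccos(ax[2])))
E
python3 st.py
```

```text
13.6667 [595.9  18.6 169. ] [[-1.0, 0.021, 0.001], [0.008, 0.427, -0.904], [-0.019, -0.904, -0.427]] [-0.847  0.973  0.474  1.609  0.604  1.289  0.726] 54.757270979307826 [-0.23 -0.18 -1.1 ]
cup axis [0.9  0.38 0.2 ] tilt 78.49425417200052
```

Call:
step_arm(
  targets=[
    [[0,2.7,1.3,0,0,0,-1],[0,2.7,1.3,0,0,0,-1],[0,2.7,1.3,0,0,0,-1],[0,2.7,1.3,0,0,0,-1],[0,2.7,1.3,0,0,0,-1],[0,2.7,1.3,0,0,0,-1],[0,2.7,1.3,0,0,0,-1],[0,2.7,1.3,0,0,0,-1]],
  ],
)

```text
time_s: 14.33
eef_pos: [595.9, 18.6, 168.9]
tool_rot: [-0.105, -0.168, 0.829, -0.524]
force: [-0.8, -0.9, -1.4]
gripper_width: 54.3
gripper_force: 29.5
```

Call:
step_arm(
  targets=[
    [[0,2.7,1.3,0.001,0,0,-1],[0,2.7,1.3,0.001,0,0,-1],[0,2.7,1.3,0.001,0,0,-1],[0,2.7,1.3,0.001,0,0,-1],[0,3.6,1.7,0.001,0,0,-1],[0,3.6,1.7,0.001,0,0,-1],[0,3.6,1.7,0.001,0,0,-1],[0,3.6,1.7,0.001,0,0,-1]],
  ],
)

```text
time_s: 15.0
eef_pos: [604.0, 18.6, 168.8]
tool_rot: [-0.228, -0.363, 0.764, -0.482]
force: [-0.2, 0.5, -0.9]
gripper_width: 54.7
gripper_force: 29.5
```

Call:
step_arm(
  targets=[
    [[0,3.6,1.7,0.001,0,0,-1],[0,3.6,1.7,0.001,0,0,-1],[0,3.6,1.7,0.001,0,0,-1],[0,0,0,0,0,0,-1],[0,0,0,0,0,0,-1],[0,0,0,0,0,0,-1]],
  ],
)

```text
time_s: 15.5
eef_pos: [607.5, 20.2, 168.9]
tool_rot: [-0.275, -0.439, 0.724, -0.456]
force: [-0.5, -0.1, -0.5]
gripper_width: 54.6
gripper_force: 29.5
```

```bash
python3 st.py; python3 -c "
from h import *
a=snap('side','side3.png')[190:330,260:400,::-1];b=snap('top','top3.png')[170:290,260:400,::-1]
C=np.zeros((400,800,3),np.uint8);C[:400,:400]=cv2.resize(a,(400,400),interpolation=2);C[:343,400:]=cv2.resize(b,(400,343),interpolation=2);cv2.imwrite('pics/crop4.png',C)"
```

```text
15.5 [607.5  20.2 168.9] [[-0.464, -0.886, 0.001], [-0.384, 0.2, -0.901], [0.798, -0.418, -0.433]] [-0.69   0.935  0.245  1.567  0.753  1.396  1.745] 54.596894048410746 [-0.48 -0.11 -0.49]
cup axis [ 0.42  0.73 -0.54] tilt 122.54368909878448
```

View pics/crop4.png

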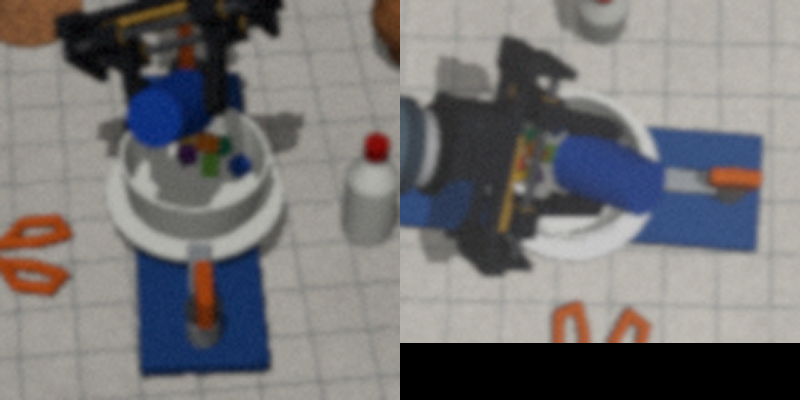

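The side view shows purple, amber, sea green, light green and blue pieces in the tub (crop (185–240,140–165)). The others are hidden behind the cup, so I will shake it a little and turn the cup back.

Call:
step_arm(
  targets=[
    [[0,0,0,0,0,0.012,-1],[0,0,0,0,0,-0.012,-1],[0,0,0,0,0,0.012,-1],[0,0,0,0,0,-0.012,-1],[0,0,0,0,0,0.012,-1],[0,0,0,0,0,0,-1],[0,-6.3,-3.0,0,0,0.005,-1],[0,-6.3,-3.0,0,0,0.005,-1]],
  ],
)

```text
time_s: 16.27
eef_pos: [608.2, 21.5, 191.6]
tool_rot: [-0.216, -0.346, 0.773, -0.486]
force: [-0.4, -0.1, -0.5]
gripper_width: 54.7
gripper_force: 29.5
```

Call:
step_arm(
  targets=[
    [[0,-6.3,-3.0,0,0,0.005,-1],[0,-6.3,-3.0,0,0,0.005,-1],[0,-6.3,-3.0,0,0,0.005,-1],[0,-6.3,-3.0,0,0,0.005,-1],[0,-6.3,-3.0,0,0,0,-1],[0,-6.3,-3.0,0,0,0,-1],[0,-6.3,-3.0,0,0,0,-1],[0,-6.3,-3.0,0,0,0,-1]],
  ],
)

```text
time_s: 16.93
eef_pos: [608.2, 21.8, 211.6]
tool_rot: [0.038, 0.055, 0.844, -0.533]
force: [-0.0, -0.9, -0.5]
gripper_width: 54.7
gripper_force: 29.5
```

Call:
step_arm(
  targets=[
    [[0,-6.3,-3.0,0,0,0,-1],[0,-6.3,-3.0,0,0,0,-1],[0,-6.3,-3.0,0,0,0,-1],[0,-6.3,-3.0,0,0,0,-1],[0,-6.3,-3.0,0,0,0,-1],[0,-6.3,-3.0,0,0,0,-1],[0,-6.3,-3.0,0,0,0,-1],[0,-6.3,-3.0,0,0,0,-1]],
  ],
)

```text
time_s: 17.6
eef_pos: [608.2, 21.9, 211.4]
tool_rot: [0.283, 0.444, 0.718, -0.455]
force: [0.3, -0.4, -0.2]
gripper_width: 54.6
gripper_force: 29.5
```

```bash
python3 st.py
```

```text
17.6 [608.2  21.9 211.4] [[-0.446, 0.895, 0.003], [0.38, 0.192, -0.905], [-0.81, -0.403, -0.426]] [-0.982  1.004  0.724  1.587  0.443  1.25  -0.169] 54.55479099343331 [ 0.26 -0.42 -0.18]
cup axis [0.4  0.04 0.91] tilt 23.851985818083193
```

Call:
step_arm(
  targets=[
    [[0,-6.0,-2.8,0,0,0,-1],[0,-6.0,-2.8,0,0,0,-1],[0,-6.0,-2.8,0,0,0,-1],[0,-6.0,-2.8,-0.005,0.01,0,-1],[0,0,6,-0.012,0.03,0,-1],[0,0,6,-0.012,0.032,0,-1],[0,0,6,-0.012,0.032,0,-1],[0,0,6,-0.012,0.032,0,-1]],
  ],
)

```text
time_s: 18.27
eef_pos: [554.5, 160.0, 211.0]
tool_rot: [0.45, 0.454, 0.711, -0.291]
force: [1.0, 0.4, -0.4]
gripper_width: 54.5
gripper_force: 29.5
```

Call:
step_arm(
  targets=[
    [[0,0,6,-0.012,0.032,0,-1],[0,0,6,-0.012,0.032,0,-1],[0,0,6,-0.012,0.032,-0.01,-1],[0,0,0,-0.012,0.032,-0.02,-1],[0,0,0,-0.012,0.032,-0.02,-1],[0,0,0,-0.012,0.032,-0.02,-1],[0,0,0,-0.01,0.02,-0.02,-1],[0,0,0,0,0,0,-1]],
  ],
)

```text
time_s: 18.93
eef_pos: [469.5, 376.0, 115.9]
tool_rot: [0.488, 0.336, 0.776, -0.216]
force: [-0.4, -0.3, -1.4]
gripper_width: 54.5
gripper_force: 29.5
```

```bash
python3 st.py;  python3 -c "
from h import *
a=snap('side','side4.png')[150:320,220:390,::-1];b=snap('top','top4.png')[180:320,160:360,::-1]
C=np.zeros((400,800,3),np.uint8);C[:400,:400]=cv2.resize(a,(400,400),interpolation=2);C[:280,400:]=cv2.resize(b,(400,280),interpolation=2);cv2.imwrite('pics/crop5.png',C)"
```

```text
18.9333 [469.5 376.  115.9] [[-0.297, 0.733, 0.612], [0.31, 0.68, -0.664], [-0.903, -0.007, -0.429]] [-1.642  1.119  0.675  1.661  0.464  1.064 -0.729] 54.54927801063342 [-0.4  -0.34 -1.39]
cup axis [0.01 0.   1.  ] tilt nanst.py:3: RuntimeWarning: invalid value encountered in arccos
  ax=r@np.array([-.905,0,-.426]);print('cup axis',ax.round(2),'tilt',np.degrees(np.arccos(ax[2])))
```

View pics/crop5.png

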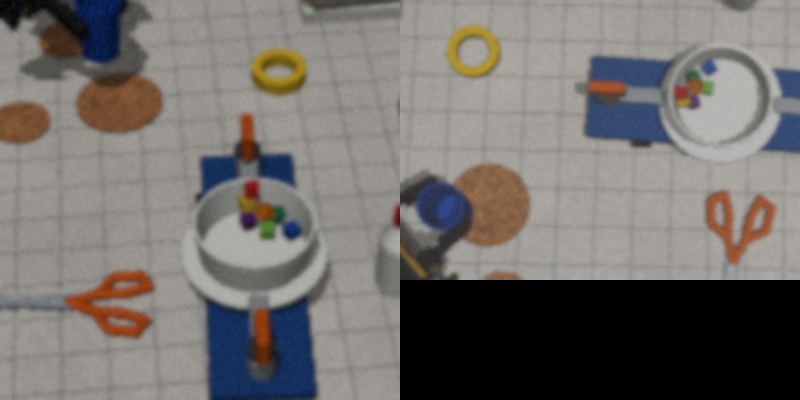

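All seven pieces are in the tub: red, yellow, purple, amber, sea green, light green and blue in the side view, with red against the far wall. The cup, at crop top (440,205), is still left of the coaster at (490,205).

Call:
step_arm(
  targets=[
    [[0,0,0,0.008,-0.018,0,-1],[0,0,0,0.008,-0.018,0,-1],[0,0,0,0,0,-0.02,-1],[0,0,0,0,0,-0.015,-1],[0,0,0,0,0,0,-1],[0,0,0,0,0,0,-1]],
  ],
)

```text
time_s: 19.53
eef_pos: [489.8, 332.3, 87.2]
tool_rot: [0.49, 0.34, 0.772, -0.219]
force: [0.6, -0.2, -0.1]
gripper_width: 54.5
gripper_force: 29.5
```

```bash
python3 st.py; python3 -c "
from h import *
def c(n,lo,hi,b):
    im=cv2.imread('pics/'+n+'4.png');h=cv2.cvtColor(im,cv2.COLOR_BGR2HSV);m=cv2.inRange(h,lo,hi)[b[2]:b[3],b[0]:b[1]];p=np.argwhere(m);return len(p),p.mean(0)[::-1]+[b[0],b[2]]
for nm,lo,hi in(('red',(0,120,60),(6,255,255)),('red2',(170,120,60),(179,255,255)),('yel',(18,110,80),(30,255,255)),('pur',(135,60,40),(165,255,255)),('blue',(105,150,40),(128,255,255))):
    try:
        a=c('top',lo,hi,(295,335,205,250));b=c('side',lo,hi,(308,350,225,260));print(nm,a,b,tri(('top',*a[1]),('side',*b[1])))
    except Exception as e: print(nm,e)
"
```

```text
19.5333 [489.8 332.3  87.2] [[-0.287, 0.74, 0.608], [0.31, 0.672, -0.672], [-0.906, -0.005, -0.423]] [-1.608  1.163  0.684  1.722  0.482  0.963 -0.772] 54.4511749456217 [ 0.62 -0.23 -0.14]
cup axis [0.   0.01 1.  ] tilt nan
red (24, array([299.95833333, 226.08333333])) (36, array([326.75      , 230.30555556])) (array([626.76364255,  88.52090573,  84.47222091]), np.float64(0.917683318820112))
red2 (1, array([301., 224.])) (1, array([327., 231.])) (array([629.51416202,  85.76988065,  85.36798478]), np.float64(4.033901742395766))
yel (24, array([303.375     , 228.79166667])) (40, array([325.375, 237.05 ])) (array([622.57328824,  79.96799928,  68.94802671]), np.float64(0.40425617058266367))
pur (14, array([306.92857143, 230.14285714])) (29, array([325.27586207, 243.27586207])) (array([621.55284073,  70.95425843,  55.29875778]), np.float64(0.03203905232759652))
blue (3, array([314.33333333, 213.        ])) (65, array([329.13846154, 234.78461538])) (array([642.03419787,  51.39422276, 110.08090138]), np.float64(26.608130769241065))st.py:3: RuntimeWarning: invalid value encountered in arccos
  ax=r@np.array([-.905,0,-.426]);print('cup axis',ax.round(2),'tilt',np.degrees(np.arccos(ax[2])))
```

Call:
step_arm(
  targets=[
    [[0,0,0,-0.003,0.006,-0.012,-1],[0,0,0,0,0,-0.007,-1],[0,0,0,0,0,0,-1],[0,0,0,0,0,0,-1]],
  ],
)

```text
time_s: 19.87
eef_pos: [486.1, 339.8, 66.8]
tool_rot: [0.49, 0.339, 0.772, -0.219]
force: [-0.6, -0.0, -0.3]
gripper_width: 54.3
gripper_force: 29.5
```

```bash
python3 st.py 2>/dev/null; python3 -c "
from h import *
for n in('side','top'): snap(n,n+'5.png')
for n,b in(('top',(180,235,255,310)),('side',(240,305,130,215))):
    h=cv2.cvtColor(cv2.imread('pics/'+n+'5.png'),cv2.COLOR_BGR2HSV)[b[2]:b[3],b[0]:b[1]]
    m=cv2.inRange(h,(100,120,30),(130,255,255));p=np.argwhere(m)[:,::-1]+[b[0],b[2]];print(n,len(p),p.mean(0),p.min(0),p.max(0))
for z,rr in((5,24),(85,29)):
  for s in(-1,1): print(z,s,proj('side',(485.5,340+s*rr,z)),proj('top',(485.5,340+s*rr,z)),proj('top',(485.5+s*rr,340,z)))
"
```

```text
19.8667 [486.1 339.8  66.8] [[-0.289, 0.739, 0.609], [0.31, 0.674, -0.671], [-0.906, -0.005, -0.424]] [-1.607  1.198  0.667  1.697  0.469  0.964 -0.787] 54.33094733660024 [-0.6  -0.04 -0.33]
cup axis [0.   0.01 1.  ] tilt nan
top 265 [199.69811321 278.97735849] [188 268] [210 289]
side 506 [269.65810277 179.29644269] [259 164] [279 196]
5 -1 [270.24912668 197.90170304] [212.78343481 282.29628679] [203.20613026 291.20321486]
5 1 [269.62824509 187.09451259] [194.55709751 281.88190684] [204.13204575 273.01745362]
85 -1 [268.30234876 177.92088742] [209.4371874  279.42785936] [197.22510297 290.76738368]
85 1 [267.57325485 164.90019145] [186.23058841 278.90032752] [198.43874958 267.6296109 ]
```

Call:
step_arm(
  targets=[
    [[0,0,0,0,0,-0.002,-1],[0,0,0,0,0,-0.0015,-1],[0,0,0,0,0,0,-1]],
  ],
)

```text
time_s: 20.22
eef_pos: [486.3, 339.6, 63.6]
tool_rot: [0.49, 0.34, 0.772, -0.219]
force: [-0.6, -0.2, -0.8]
gripper_width: 54.5
gripper_force: 29.5
```

Call:
step_arm(
  targets=[
    [[0,0,0,0,0,-0.001,-1],[0,0,0,0,0,-0.001,-1],[0,0,0,0,0,0,-1]],
  ],
)

```text
time_s: 20.47
eef_pos: [486.8, 339.1, 63.4]
tool_rot: [0.491, 0.34, 0.771, -0.219]
force: [-2.7, 0.6, 8.8]
gripper_width: 54.3
gripper_force: 29.2
```

Call:
step_arm(
  targets=[
    [[0,0,0,0,0,0.0005,-1],[0,0,0,0,0,0,0.4],[0,0,0,0,0,0,0.7],[0,0,0,0,0,0,1],[0,0,0,0,0,0,1],[0,0,0,0,0,0,1],[0,0,0,0,0,0,1],[0,0,0,0,0,0,1]],
  ],
)

```text
time_s: 21.13
eef_pos: [486.1, 339.6, 61.9]
tool_rot: [0.49, 0.34, 0.772, -0.219]
force: [-0.3, -0.3, -0.3]
gripper_width: 88.3
gripper_force: 0.0
```

Call:
step_arm(
  targets=[
    [[0,0,0,-0.006,0.0067,0.0042,1],[0,0,0,-0.012,0.0134,0.0085,1],[0,0,0,-0.018,0.02,0.0127,1],[0,0,0,-0.018,0.02,0.0127,1],[0,0,0,-0.018,0.02,0.0127,1],[0,0,0,-0.01,0.01,0.02,1],[0,0,0,0,0,0.03,1],[0,0,0,0,0,0,1]],
  ],
)

```text
time_s: 21.8
eef_pos: [404.4, 432.8, 167.8]
tool_rot: [0.491, 0.341, 0.773, -0.215]
force: [1.6, -0.4, -0.1]
gripper_width: 88.3
gripper_force: 0.0
```

```bash
python3 st.py 2>/dev/null; python3 -c "
from h import *
a=snap('side','side6.png');b=snap('top','top6.png')
def cen(im,lo,hi,bx):
    m=cv2.inRange(cv2.cvtColor(im,cv2.COLOR_RGB2HSV),lo,hi)[bx[2]:bx[3],bx[0]:bx[1]];p=np.argwhere(m);return p.mean(0)[::-1]+[bx[0],bx[2]]
for nm,lo,hi in(('red',(0,120,60),(5,255,255)),('yel',(18,110,80),(30,255,255))):
    print(nm,tri(('top',*cen(b,lo,hi,(295,335,205,250))),('side',*cen(a,lo,hi,(308,350,225,260)))))
C=np.zeros((600,800,3),np.uint8);C[:400,:400]=cv2.resize(a[215:285,285:355,::-1],(400,400),interpolation=2);C[:400,400:]=cv2.resize(b[200:265,285:350,::-1],(400,400),interpolation=2)
C[400:,:300]=cv2.resize(a[140:220,230:350,::-1],(300,200),interpolation=2);C[400:,400:700]=cv2.resize(b[250:330,150:270,::-1],(300,200),interpolation=2);cv2.imwrite('pics/crop6.png',C)"
```

```text
21.8 [404.4 432.8 167.8] [[-0.287, 0.738, 0.611], [0.315, 0.675, -0.667], [-0.905, 0.001, -0.426]] [-1.737  1.05   0.665  1.591  0.427  1.25  -0.71 ] 88.30723058448059 [ 1.57 -0.35 -0.05]
cup axis [-0. -0.  1.] tilt nan
red (array([627.1782376 ,  88.76218635,  83.76025531]), np.float64(0.6156146145315993))
yel (array([622.3146731 ,  80.82363403,  68.67849829]), np.float64(0.6814479474550958))
```

View pics/crop6.png

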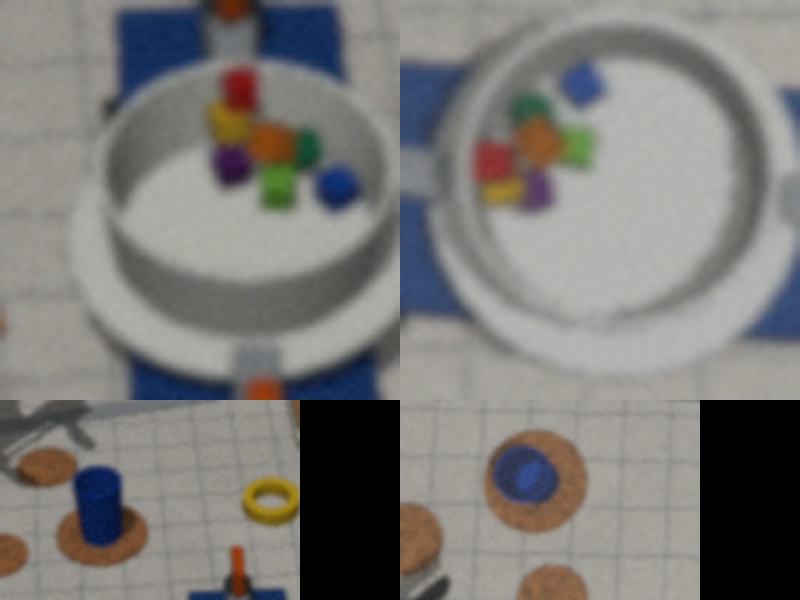

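The cup stands upright on the large coaster (crop (525,475)), and both claws lie over the flange. Red rests on yellow against the wall, its centre measuring about 84 mm against the 86 mm limit. That is too marginal, so I will nudge it down with closed fingers.

```bash
python3 -c "
from h import *
o,p,r=tcp()
T=np.array([[1,0,0],[0,-1,0],[0,0,-1]]).T
for s in(1,-1):
    D=np.array([[s,0,0],[0,-s,0],[0,0,-1.]]).T  # columns x=(s,0,0) y=(0,-s,0)
    v=R.from_matrix(D@r.T).as_rotvec(degrees=True);print(s,v,np.linalg.norm(v))
a=cv2.imread('pics/side6.png')[:,:,::-1];b=cv2.imread('pics/top6.png')[:,:,::-1]
print('amber',tri(('top',285+140/6.15,200+140/6.15),('side',285+270/5.71,215+143/5.71)))
print('seagreen',tri(('top',285+130/6.15,200+107/6.15),('side',285+308/5.71,215+148/5.71)))
# red extents at z 88 (top face), and tub rim ellipse centre
for q in((73,142),(113,142),(113,182),(73,182),(93,160)):print(onz('top',285+q[0]/6.15,200+q[1]/6.15,88))
"
```

```text
1 [  73.03036866  -32.42630912 -115.20938885] 140.20735911331798
-1 [26.99893354 60.80686096 42.25083132] 78.81338401499077
amber (array([639.06791954,  69.15012658,  67.19454936]), np.float64(0.7850657025802507))
seagreen (array([656.08073038,  73.9001572 ,  56.74472317]), np.float64(2.6446482131867226))
[633.15856632  96.40416615  88.        ]
[633.53814201  79.94866735  88.        ]
[616.81791832  79.52661458  88.        ]
[616.43950021  95.95427013  88.        ]
[625.81749931  87.98017218  88.        ]
```

Call:
step_arm(
  targets=[
    [[2.25,5.07,3.52,0,0,0.035,-1],[2.25,5.07,3.52,0,0,0.035,-1],[2.25,5.07,3.52,0.02,-0.03,0,-1],[2.25,5.07,3.52,0.02,-0.03,0,-1],[2.25,5.07,3.52,0.02,-0.03,0,-1],[2.25,5.07,3.52,0.02,-0.03,0,-1],[2.25,5.07,3.52,0.02,-0.03,0,-1],[2.25,5.07,3.52,0.02,-0.03,0,-1]],
  ],
  grip_force=10,
)

```text
time_s: 22.57
eef_pos: [516.8, 258.4, 232.2]
tool_rot: [0.189, 0.133, 0.969, -0.087]
force: [1.0, 0.6, 0.0]
gripper_width: 37.1
gripper_force: 0.0
```

Call:
step_arm(
  targets=[
    [[2.25,5.07,3.52,0.02,-0.03,0,-1],[2.25,5.07,3.52,0.02,-0.03,0,-1],[2.25,5.07,3.52,0.02,-0.03,-0.02,-1],[2.25,5.07,3.52,0.02,-0.03,-0.02,-1],[0,0,0,0.02,-0.03,-0.02,-1],[0,0,0,0.015,-0.03,-0.02,-1],[0,0,0,0,0,0,-1],[0,0,0,0,0,0,-1]],
  ],
)

```text
time_s: 23.23
eef_pos: [608.7, 110.1, 157.8]
tool_rot: [0.058, 0.047, 0.996, -0.039]
force: [0.6, 1.4, 0.2]
gripper_width: 0.3
gripper_force: 0.0
```

```bash
python3 st.py 2>/dev/null
```

```text
23.2333 [608.7 110.1 157.8] [[-0.989, 0.098, 0.111], [0.089, 0.993, -0.084], [-0.119, -0.073, -0.99]] [-0.487  0.564  0.24   1.791 -0.024  0.716  1.206] 0.33596097369515227 [0.58 1.44 0.24]
cup axis [ 0.85 -0.04  0.53] tilt 58.041410757731434
```

Call:
step_arm(
  targets=[
    [[1.6,2.1,1.9,0.013,-0.015,0,-1],[1.6,2.1,1.9,0.013,-0.015,0,-1],[1.6,2.1,1.9,0.013,-0.014,0,-1],[0,0,0,0,0,-0.015,-1],[0,0,0,0,0,-0.015,-1],[0,0,0,0,0,0,-1],[0,0,0,0,0,0,-1]],
  ],
)

```text
time_s: 23.82
eef_pos: [647.4, 71.6, 129.6]
tool_rot: [0.004, -0.006, 1.0, 0.005]
force: [-0.1, 0.6, -0.3]
gripper_width: 0.7
gripper_force: 0.0
```

```bash
python3 st.py 2>/dev/null
```

```text
23.8167 [647.4  71.6 129.6] [[-1.0, -0.012, 0.008], [-0.012, 1.0, 0.01], [-0.008, 0.01, -1.0]] [-0.263  0.679  0.128  1.634 -0.12   0.828  1.5  ] 0.6527151015860202 [-0.07  0.57 -0.34]
cup axis [0.9  0.01 0.43] tilt 64.34502610564981
```

Call:
step_arm(
  targets=[
    [[0,0,0,0,-0.005,-0.01,-1],[0,0,0,0,0,-0.015,-1],[0,0,0,0,0,0,-1],[0,0,0,0,0,0,-1]],
  ],
)

```text
time_s: 24.15
eef_pos: [648.1, 65.1, 105.0]
tool_rot: [0.005, -0.005, 1.0, 0.005]
force: [0.4, 0.1, -0.2]
gripper_width: 0.4
gripper_force: 0.0
```

Call:
step_arm(
  targets=[
    [[0,0,0,0,0,-0.006,-1],[0,0,0,0,0,-0.005,-1],[0,0,0,0,0,0,-1],[0,0,0,-0.004,0.005,0,-1],[0,0,0,0,0,0,-1]],
  ],
)

```text
time_s: 24.57
eef_pos: [644.6, 70.8, 94.7]
tool_rot: [0.005, -0.005, 1.0, 0.005]
force: [0.2, -0.2, -0.2]
gripper_width: 0.5
gripper_force: 1.4
```

Now push red in -x.

Call:
step_arm(
  targets=[
    [[0,0,0,-0.004,0.001,0,-1],[0,0,0,-0.005,0,0,-1],[0,0,0,-0.005,0,0,-1],[0,0,0,-0.005,0,0,-1],[0,0,0,-0.005,0,0,-1],[0,0,0,-0.005,0,0,-1],[0,0,0,0,0,0,-1]],
  ],
)

```text
time_s: 25.15
eef_pos: [618.9, 66.0, 95.9]
tool_rot: [0.009, -0.003, 1.0, 0.002]
force: [9.1, -9.2, 1.4]
gripper_width: 0.4
gripper_force: 5.8
```

Call:
step_arm(
  targets=[
    [[0,0,0,0,0,0.03,-1],[0,0,0,0,-0.01,0.04,-1],[0,0,0,-0.02,-0.03,0.035,-1],[0,0,0,-0.02,-0.03,0.03,-1],[0,0,0,-0.02,-0.03,0.03,-1],[0,0,0,-0.02,-0.03,0.02,-1],[0,0,0,-0.02,-0.03,0.02,-1],[0,0,0,-0.02,-0.03,0,-1]],
  ],
)

```text
time_s: 25.82
eef_pos: [503.3, -108.6, 289.7]
tool_rot: [0.007, -0.005, 1.0, 0.005]
force: [0.6, -0.8, 0.2]
gripper_width: 0.7
gripper_force: 0.0
```

Call:
step_arm(
  targets=[
    [[0,0,0,-0.02,-0.03,0,-1],[0,0,0,-0.02,-0.03,0,-1],[0,0,0,-0.02,-0.03,0,-1],[0,0,0,-0.01,-0.03,0,-1],[0,0,0,0,-0.03,0,-1],[0,0,0,0,-0.03,0,-1],[0,0,0,0,0,0,-1]],
  ],
)

```text
time_s: 26.4
eef_pos: [431.3, -292.7, 286.3]
tool_rot: [0.005, -0.002, 1.0, 0.003]
force: [-2.3, 0.1, -0.2]
gripper_width: 0.7
gripper_force: 0.0
```

```bash
python3 st.py 2>/dev/null; python3 -c "
from h import *
a=snap('side','side7.png');b=snap('top','top7.png')
def cen(im,lo,hi,bx):
    m=cv2.inRange(cv2.cvtColor(im,cv2.COLOR_RGB2HSV),lo,hi)[bx[2]:bx[3],bx[0]:bx[1]];p=np.argwhere(m);return p.mean(0)[::-1]+[bx[0],bx[2]]
for nm,lo,hi in(('red',(0,120,60),(5,255,255)),('yel',(18,110,80),(30,255,255))):
    print(nm,tri(('top',*cen(b,lo,hi,(295,335,205,250))),('side',*cen(a,lo,hi,(308,350,225,260)))))
C=np.zeros((600,800,3),np.uint8);C[:400,:400]=cv2.resize(a[215:285,285:355,::-1],(400,400),interpolation=2);C[:400,400:]=cv2.resize(b[200:265,285:350,::-1],(400,400),interpolation=2)
C[400:,:300]=cv2.resize(a[140:220,230:350,::-1],(300,200),interpolation=2);C[400:,400:700]=cv2.resize(b[250:330,150:270,::-1],(300,200),interpolation=2);cv2.imwrite('pics/crop7.png',C)"
```

```text
26.4 [ 431.3 -292.7  286.3] [[-1.0, -0.003, 0.009], [-0.003, 1.0, 0.007], [-0.009, 0.007, -1.0]] [ 0.246  0.281  0.328  1.86  -0.118  1.014  2.198] 0.7274274360156828 [-2.34  0.06 -0.25]
cup axis [ 0.9  -0.    0.43] tilt 64.25927894704148
red (array([593.34757833,  63.97586422,  54.60968842]), np.float64(1.9732461170311166))
yel (array([611.99024055,  84.71325329,  66.2609539 ]), np.float64(0.3892873618162495))
```

View pics/crop7.png

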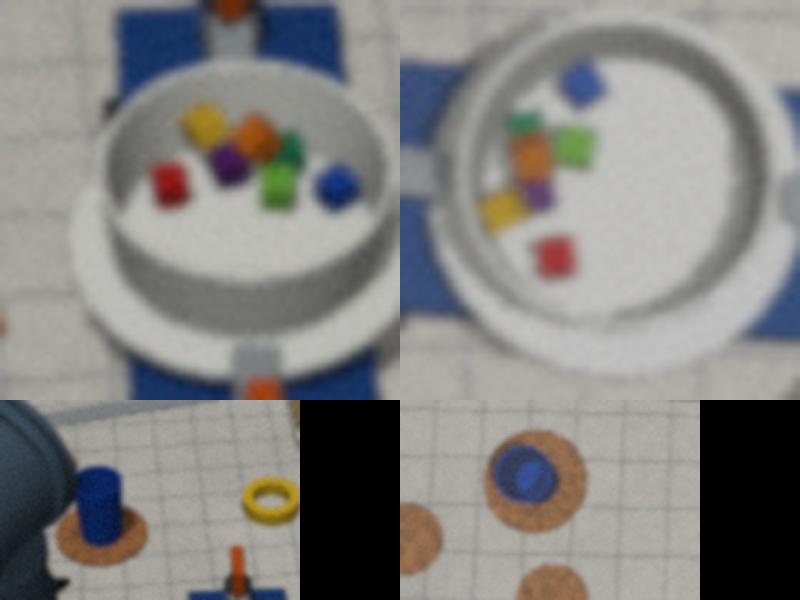

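Red now lies on the tub floor (z about 55 mm). All seven pieces are well below the rim, the cup stands on the coaster, the clamps are turned and the arm is clear.

```bash
python3 -c "
from cell import finish_job
print(finish_job())"
```

```text
the job is handed in; nothing more can be done
None
```

I handed the job in at about 26 s: both clamps are turned to their end stops, all seven pieces lie in the tub, and the empty cup stands upright on the large coaster. One red piece landed close to the rim, so I nudged it down to the tub floor. The hand-in call returned no verdict.

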